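# Click a tip refill into its rack

### The job

Reload the empty pipette-tip rack: lift the refill deck out of its delivery tray, holding it by the rim and never touching the sterile tips, and press it straight down onto the rack until the snap hooks on both sides have clicked over it and it lies fully home. Push only as hard as the hooks need, stop as soon as it is home, and leave the other things on the bench where they are.

Things in the scene. Friction and masses are not known exactly. Their poses are not given: they have to be found in the camera images.
- rack: Empty tip rack, loose, 0.25 kg: dark foot 92 x 73 mm, on it a pale sleeve (open box 81 (x) x 62 (y) mm, cavity 76 x 57) with a snap hook outside each short end. The sleeve stands drawn out by 0 to 17 mm, held by 80 N friction; this is not measured. The deck seats on its rim, hard, 56 mm + draw above the bench. Both hooks together take 8 to 12 N. Origin: underside centre; x along the 81 mm side.
- hook_a (a joint): Springy hook on the sleeve's +x end, 22 mm wide: its outward lean in rad, 0 = at rest, about 0.07 while the deck edge passes, back to 0 once clicked. Heights above the rim: top 30 mm, barb 16 mm, flat catch under the barb 13 mm. Inner face: x = 48 mm at the top sloping to 41 mm at the barb; the deck's edge meets it 22 mm above the rim. Push: 4 to 6 N, 2 N past the slope, none after the click.
- hook_b (a joint): The same hook at the sleeve's -x end; values as for hook_a.
- refill: Grey deck plate 88 (x) x 64 (y) x 12 mm carrying 6 x 8 pale tips, about 95 g, same either way round. Origin: centre of the deck's underside; x along the 88 mm side, z up. Below it a rib frame 73 x 53 x 5 mm, and tips to 41 mm. Grip the rim across the 64 mm width, amid the long sides. Home: resting on the rack's rim, long sides parallel, deck under both catches with 1 mm play.
- tips: The tips of the refill, fixed in the deck, a block 70 x 52 mm: hubs stand 5 mm above the deck's top (17 mm above its underside), shanks hang 41 mm below. Origin as refill. Must not be touched by the robot.
- refill_end_a (a point): Middle of the lower edge of the deck's +x end, 44 mm from the refill's origin.
- refill_end_b (a point): Middle of the lower edge of the deck's -x end.
- tray: Delivery tray, loose, white open box of the rack's plan size but without hooks, 50 mm high, with a 92 x 73 mm foot flange: the refill starts resting on its rim, deck underside 50 mm above the bench. Origin: centre of the underside.
- table: The bench top, at z = 0, white laminate.
- cover: Bystander: frosted rack cover, open side down, 94 x 70 x 40 mm, beside the rack's +x end. Origin: centre of the underside.
- oil_bottle: Bystander: small amber immersion-oil bottle, 28 mm wide, 62 mm high, between rack and tray. Origin: underside.
- slide_box: Bystander: black slide box 90 x 187 x 34 mm at the far side. Origin: underside.
- full_rack: Bystander: full tip rack with its cover on, 94 x 70 x 104 mm, at the right. Origin: underside.
- pipette: Bystander: white hand pipette lying along x, 260 mm long, at the right. Origin: underside.
- tube_rack: Bystander: white rack of capped tubes, 100 x 190 x 99 mm, at the left. Origin: underside.
- dishes: Bystander: two stacked clear culture dishes, 90 mm wide, 33 mm high, at the left. Origin: underside.
Not all that is in view belongs to the job. What is shaped like the refill but orange is not meant. Leave any orange look-alike of the tray alone.

How it is judged:
By the outcome, as a careful person would: the job done as asked, in the order asked, and still so for the second after the job is handed in, with the robot touching nothing.
It also fails if it takes over 48 s, if anything falls off the work surface, if the arm or the gripper's body presses on something with over 40 N, if the wrist force passes 120 N, or if a joint passes its speed limit or range.

### The arm

A 7-joint arm with a two-finger parallel gripper is mounted at the origin on the work surface. World frame = base frame: x ahead of the robot, y to its left, z up, the work surface at z = 0. Lengths are in m, angles in rad, forces in N, time in s.
With the tool pointing down it reaches from about 0.4 to 0.85 m from the base axis. Payload 4.5 kg.
Tool frame: the origin (TCP) lies between the finger pads; the fingertips stand 11 mm ahead of it and the grasp point (between the pads) lies 8 mm behind it (r.nose_length is the distance from the TCP to the fingertips, in m); z points along the fingers, y is the line along which they close (so a half turn about z gives the same grasp; the last joint's range is limited). The gripper opens to 88 mm and grips with 3 to 60 N. Pads are 18 mm wide; open, the fingers measure 123 mm over their backs; the gripper's body (75 mm by 187 mm) begins 45 mm behind the grasp point.
Start: joints at [-1.092, 0.689, -0.195, 1.565, 0.157, 0.902, -0.215], TCP at [0.269, 0.564, 0.25] pointing down, gripper open.
Joint ranges: [-3.01, 3.01], [-0.46, 2.08], [-1.47, 1.51], [0.13, 2.56], [-1, 4.14], [0.04, 2.09], [-2.66, 2.66]. Speed limits (rad/s): [2.57, 2.57, 3.14, 3.14, 3.14, 3.14, 3.14].

### API

Orientations are given as a unit quaternion [x, y, z, w].
In Python, from plant import get_state, snapshot, camera_model, r gives the robot as it stands.
- The arm moves only by the shell command python3 -m inch 'ROWS' [FORCE]. ROWS is text: rows parted by semicolons, each of 7 numbers parted by spaces: the opening, from -1 (shut) to 1 (fully open), then the shift along the tool's x, y, z in m, then the turn, a rotation vector about the tool's x, y, z in rad. A call has 1 to 20 rows; each row shifts and turns the commanded pose from where the row before left it, along the tool's axes as they then stand; what a row does not reach is not made up. A row lasts 1/12 s, in which the tool goes at most 41.7 mm and 7.16 degrees, less where a joint would pass 70% of its speed; a pose out of reach is approached as far as the arm can. A call is refused whole if a number of a shift passes 0.0417 or a number of a turn 0.125, either way. A call with a gripper value outside its range is refused whole. The fingers move at their own pace and stop on an object; FORCE is the grip in N (left out, the last holds). Time passes only in rows, so rows that do not move let the fingers close. It gives the time, the measured TCP pose, the force, the opening and the grip force at its end, in the units of the state.
- get_state(): the state, without advancing time (a new reading comes with each control period).
- snapshot(name): name is "scene" or "top" or "wrist"; returns (picture, depth): 480x640x3 uint8, red, green, blue; 480x640 float32, m along the optical axis (not along the pixel's ray), 0 where there is no reading.
- camera_model(name): a dict with "intrinsics" (3x3 intrinsics, pixels), "view" (4x4, takes a point from world to camera coordinates). Camera axes: x right, y down, z forward; pixel columns grow to the right and rows downward; lengths in m; the calibration is good to about 2 mm. A picture is of the moment at which its call begins: read the wrist's pose just before it. camera_model takes no time and is no camera call; for the wrist camera it gives the pose at the moment of the call.
- r.finish_job(): hands the job in; it is judged then, once.
The state is a dict: "clock": time; "q": joint angles; "qd": joint speeds; "joint_torque": joint torques, N m; "tool_pos": TCP position; "eef_rot": TCP orientation; "contact_force": force on the tool from outside, world axes, zero at the start; "moment": the same for the moment, N m; "opening": opening from 0.0 (shut) to 1.0 (fully open); "finger_force": force on a finger pad.
Only numpy, scipy, OpenCV 4.12 (cv2) and the standard library are available. Lean on these libraries where they do the work, as an engineer would, in place of code of your own. Each camera call takes 0.05 s, during which the arm holds its last target. There are 200 camera calls.

## Working session

There is one attempt and no reset: what is moved stays moved. The work goes in short steps, Python scripts to look and compute and a shell command to move; the robot and the scene stay as the last step left them, time stands still between calls to the robot, and variables do not carry over. Pictures are saved under pics/ and viewed, at most 10 in all, crops included, and the job is handed in when it is done.

```bash
mkdir -p pics; ls; cat > h.py <<'E'
import numpy as np, cv2
from plant import get_state, snapshot, camera_model, r
def cloud(name):
    m=camera_model(name); im,d=snapshot(name)
    K=np.array(m["intrinsics"]);V=np.array(m["view"])
    v,u=np.mgrid[0:480,0:640]
    p=np.stack([(u-K[0,2])/K[0,0]*d,(v-K[1,2])/K[1,1]*d,d],-1)
    w=(p-V[:3,3])@V[:3,:3]
    w[d==0]=np.nan
    return im,w
def save(n,im): cv2.imwrite(f"pics/{n}.png",cv2.cvtColor(im,cv2.COLOR_RGB2BGR))
E
python3 - <<'E'
from h import *
for n in("top","scene"):
    im,w=cloud(n); save(n+"1",im); np.savez(n+".npz",im=im,w=w)
s=get_state(); print({k:np.round(v,3) for k,v in s.items()}); print(camera_model("top"))
E
```

```text
pics
{'clock': np.float64(0.1), 'q': array([-1.092,  0.69 , -0.195,  1.566,  0.157,  0.902, -0.215]), 'qd': array([ 0.   , -0.002,  0.   , -0.001, -0.001,  0.001, -0.001]), 'joint_torque': array([-3.0000e-03, -5.2851e+01, -1.2710e+00, -1.5384e+01, -5.3000e-02,
        2.0000e-03,  0.0000e+00]), 'tool_pos': array([0.269, 0.564, 0.249]), 'eef_rot': array([ 0.221,  0.975, -0.001, -0.   ]), 'contact_force': array([ 0.409, -0.639, -0.341]), 'moment': array([-0.004,  0.032, -0.012]), 'finger_force': np.float64(0.0), 'opening': np.float64(1.003)}
{'intrinsics': array([[505.46526351,   0.        , 319.1258027 ],
       [  0.        , 505.46526351, 237.76600331],
       [  0.        ,   0.        ,   1.        ]]), 'view': array([[ 8.51850427e-03, -9.99941758e-01,  6.62683686e-03,
        -1.28239464e-03],
       [-9.95190053e-01, -9.12442518e-03, -9.75371894e-02,
         5.51220132e-01],
       [ 9.75919747e-02, -5.76409116e-03, -9.95209818e-01,
         1.32176390e+00],
       [ 0.00000000e+00,  0.00000000e+00,  0.00000000e+00,
         1.00000000e+00]])}
```

View pics/top1.png

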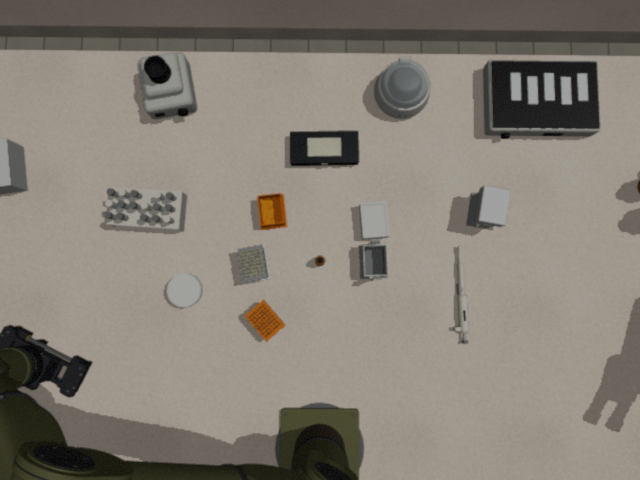

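View pics/scene1.png

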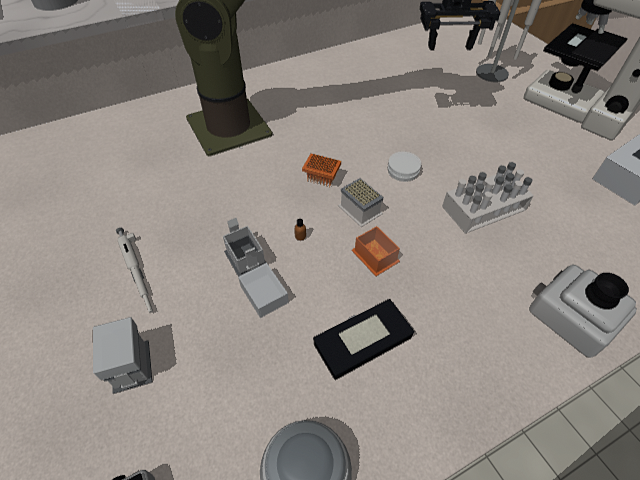

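The top view has two deck-shaped things: grey at (253,265), sitting in a white tray, and orange at (265,320). The grey one matches the description, so the orange one is a decoy, as is the orange tray at (272,211). The rack is the empty grey sleeve at (374,261), between its two hooks, with the cover above it at (374,221) and the oil bottle at (320,260).

```bash
python3 - <<'E'
from h import *
t=np.load("top.npz"); im,w=t["im"],t["w"]
for nm,(u,v,R) in dict(refill=(253,265,30),rack=(374,261,26)).items():
    sl=np.s_[v-R:v+R,u-R:u+R]; p=w[sl]; z=p[...,2]
    print(nm,np.round(np.nanpercentile(z,[50,75,90,95,98,99.5]),4))
    for lo,hi in((.05,.072),(.052,.08),(.08,.12)):
        m=(z>lo)&(z<hi)
        if m.sum()>8:
            q=(p[m][:,:2]*1000).astype(np.float32); print(lo,hi,m.sum(),cv2.minAreaRect(q),q.min(0),q.max(0),np.median(z[m]))
print("bench",np.nanmedian(w[300:330,350:420,2]))
c=im[215:345,215:405]; save("crop1",cv2.resize(c,None,fx=4,fy=4,interpolation=cv2.INTER_CUBIC))
E
```

```text
refill [0.0011 0.008  0.0642 0.0667 0.0689 0.0712]
0.05 0.072 848 ((481.3462829589844, 176.51219177246094), (88.47338104248047, 64.26173400878906), 10.076730728149414) [434.1756  137.78345] [527.94635 214.07613] 0.06350202293052044
0.052 0.08 854 ((481.3462829589844, 176.51219177246094), (88.47338104248047, 64.26173400878906), 10.076730728149414) [434.1756  137.78345] [527.94635 214.07613] 0.06354846141031469
rack [0.0023 0.0073 0.0427 0.0634 0.086  0.094 ]
0.05 0.072 157 ((492.1445007324219, -142.17193603515625), (93.92568969726562, 63.65625762939453), 1.9652539491653442) [ 444.89188 -175.0286 ] [ 538.69604 -110.08123] 0.0616676302428249
0.052 0.08 156 ((492.28521728515625, -142.1671142578125), (95.16451263427734, 63.65625762939453), 1.9652537107467651) [ 444.39844 -175.0286 ] [ 539.4709  -110.08123] 0.06213636551149804
0.08 0.12 75 ((492.55279541015625, -142.75527954101562), (102.39759826660156, 22.196123123168945), 2.324169874191284) [ 441.63254 -155.81622] [ 543.4363  -130.38602] 0.08912253470819832
bench -0.00013155710785756573
```

View pics/crop1.png

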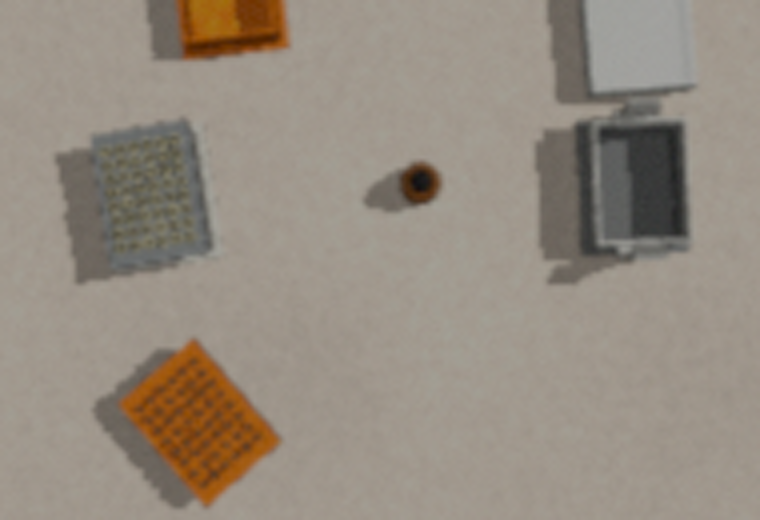

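The crop confirms it: the grey deck with pale tips is in the white tray at crop (153,193), and the open rack is at (636,185). Next I turn the tool and move above the refill.

```bash
cat >> h.py <<'E'
from scipy.spatial.transform import Rotation as Ro
def go(x,y,z,yaw):
    """tool shift (mm) and rotvec to TCP xyz, pointing down, tool y at world angle yaw (deg)"""
    s=get_state(); R=Ro.from_quat(s["eef_rot"]); a=np.radians(yaw)
    Y=np.array([np.cos(a),np.sin(a),0]); Z=np.array([0,0,-1.]); T=Ro.from_matrix(np.stack([np.cross(Y,Z),Y,Z],1))
    d=np.array([x,y,z])-s["tool_pos"]
    print("t",round(float(s["clock"]),2),"pos",np.round(s["tool_pos"],4),"F",np.round(s["contact_force"],1),"M",np.round(s["moment"],2),"op",np.round(s["opening"],3),"ff",np.round(s["finger_force"],1))
    print("now-axes shift mm",np.round(R.inv().apply(d)*1000,1),"after turn",np.round(T.inv().apply(d)*1000,1),"rotvec",np.round((R.inv()*T).as_rotvec(),4))
E
python3 -m inch '1 0 0 0 0 0 -0.123; 1 0 0 0 0 0 -0.123; 1 0 0 0 0 0 -0.123; 1 0 0 0 0 0 -0.123; 1 0 0 0 0 0 -0.123; 1 0 0 0 0 0 0'
python3 -c "
from h import *
go(.481,.1765,.17,100)"
```

```text
clock: 0.6
tool_pos: [0.269, 0.5638, 0.2492]
eef_rot: [-0.086, 0.996, -0.0, -0.0]
contact_force: [0.2, -0.4, -0.1]
opening: 0.998
finger_force: 0.0
t 0.6 pos [0.269  0.5638 0.2492] F [ 0.2 -0.4 -0.1] M [ 0.03  0.02 -0.03] op 0.998 ff 0.0
now-axes shift mm [-142.2 -417.9   79.4] after turn [-141.5 -418.2   79.2] rotvec [-0.0007 -0.0009 -0.0015]
```

```bash
python3 -m inch '1 -.0129 -.038 .0045 0 0 0; 1 -.0129 -.038 .0045 0 0 0; 1 -.0129 -.038 .0045 0 0 0; 1 -.0129 -.038 .0045 0 0 0; 1 -.0129 -.038 .0045 0 0 0; 1 -.0129 -.038 .0045 0 0 0; 1 -.0129 -.038 .0045 0 0 0; 1 -.0129 -.038 .0045 0 0 0; 1 -.0129 -.038 .0045 0 0 0; 1 -.0129 -.038 .0045 0 0 0; 1 -.0129 -.038 .0045 0 0 0; 1 0 0 0 0 0 0; 1 0 0 0 0 0 0'
python3 - <<'E'
from h import *
im,w=cloud("wrist"); save("w1",im); z=w[...,2]
for lo,hi in((.057,.0655),(.06,.072)):
    m=((z>lo)&(z<hi)&(abs(w[...,0]-.481)<.08)&(abs(w[...,1]-.1765)<.07)).astype(np.uint8)
    n,l,st,_=cv2.connectedComponentsWithStats(cv2.morphologyEx(m,cv2.MORPH_CLOSE,np.ones((5,5)))); k=1+st[1:,4].argmax(); b=(l==k)&(m>0)
    print(st[k],cv2.minAreaRect((w[b][:,:2]*1000).astype(np.float32)),np.median(z[b]))
go(.481,.1765,.17,100)
E
```

```text
clock: 1.68
tool_pos: [0.4806, 0.173, 0.1996]
eef_rot: [-0.08, 0.997, -0.001, -0.0]
contact_force: [0.1, 0.2, -0.7]
opening: 1.0
finger_force: 0.0
[ 279  175   92  121 6902] ((479.106689453125, 178.5412139892578), (88.43167877197266, 64.15117645263672), 10.210289001464844) 0.06226235326636949
[  279   176    92   120 10524] ((479.1033935546875, 178.52163696289062), (88.41062927246094, 64.15888977050781), 10.276512145996094) 0.06293382746687498
t 1.73 pos [0.4798 0.1757 0.2   ] F [-0.2  1.6  0.8] M [ 0.05  0.01 -0.01] op 0.998 ff 0.0
now-axes shift mm [-1.4  0.6 30. ] after turn [-1.4  0.6 30. ] rotvec [ 0.0003 -0.0004 -0.0093]
```

View pics/w1.png

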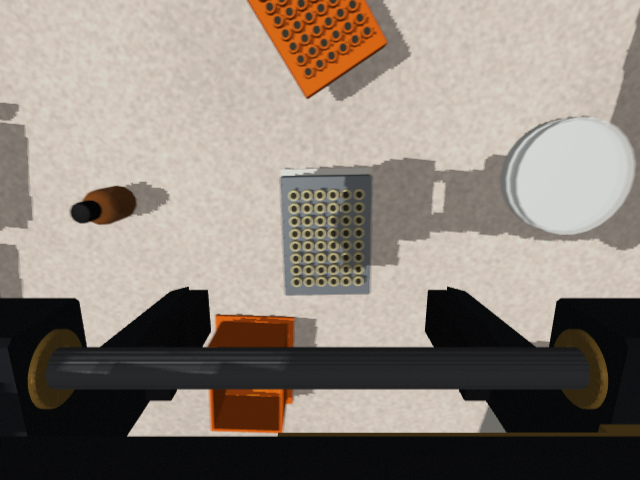

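The wrist view shows the grey deck centred between the fingers at (326,235), with the orange decoys well clear. The arm was still settling during that shot, so I'm measuring once more.

```bash
cat >> h.py <<'E'
def deck(x,y,lo=.057,hi=.0655):
    im,w=cloud("wrist"); z=w[...,2]
    m=((z>lo)&(z<hi)&(abs(w[...,0]-x)<.08)&(abs(w[...,1]-y)<.07)).astype(np.uint8)
    n,l,st,_=cv2.connectedComponentsWithStats(cv2.morphologyEx(m,cv2.MORPH_CLOSE,np.ones((5,5)))); k=1+st[1:,4].argmax(); b=(l==k)&(m>0)
    print(st[k],cv2.minAreaRect((w[b][:,:2]*1000).astype(np.float32)),np.median(z[b])); return im
E
python3 - <<'E'
from h import *
deck(.48,.177); go(.480,.1775,.048,100.2)
E
```

```text
[ 275  176   92  120 6885] ((478.9570617675781, 178.5646514892578), (88.24246215820312, 64.16413116455078), 10.32371711730957) 0.062262262542561356
t 1.78 pos [0.4793 0.1772 0.2003] F [-0.3 -0.4  0.3] M [ 0.06  0.03 -0.02] op 1.002 ff 0.0
now-axes shift mm [ -0.8   0.  152.3] after turn [ -0.8   0.2 152.3] rotvec [ 0.0011  0.     -0.0092]
```

```bash
python3 -m inch '1 -.0008 .0005 .03 0 0 -.009; 1 0 0 .03 0 0 0; 1 0 0 .025 0 0 0; 1 0 0 .02 0 0 0; 1 0 0 .015 0 0 0; 1 0 0 .013 0 0 0; 1 0 0 .01 0 0 0; 1 0 0 .009 0 0 0; 1 0 0 0 0 0 0; 1 0 0 0 0 0 0; 1 0 0 0 0 0 0'
python3 -c "
from h import *
go(.480,.178,.048,100.3)"
```

```text
clock: 2.7
tool_pos: [0.4805, 0.1774, 0.0488]
eef_rot: [-0.09, 0.996, 0.0, 0.0]
contact_force: [0.1, 0.1, 0.2]
opening: 0.997
finger_force: 0.0
t 2.7 pos [0.4805 0.1774 0.0488] F [0.1 0.1 0.2] M [ 0.06 -0.02  0.01] op 0.997 ff 0.0
now-axes shift mm [0.4 0.7 0.8] after turn [0.4 0.7 0.8] rotvec [ 0.0005  0.001  -0.0004]
```

```bash
python3 -m inch '-1 0 .0005 0 0 0 0; -1 0 0 0 0 0 0; -1 0 0 0 0 0 0; -1 0 0 0 0 0 0; -1 0 0 0 0 0 0; -1 0 0 0 0 0 0; -1 0 0 0 0 0 0; -1 0 0 0 0 0 0' 6; python3 -m inch '-1 0 0 0 0 0 0; -1 0 0 0 0 0 0; -1 0 0 0 0 0 0; -1 0 0 0 0 0 0' 40; python3 -c "
from h import *
go(.480,.178,.048,100.3)"
```

```text
clock: 3.37
tool_pos: [0.4804, 0.1775, 0.0485]
eef_rot: [-0.089, 0.996, 0.0, 0.0]
contact_force: [0.8, -0.3, 5.0]
opening: 0.722
finger_force: 6.0
clock: 3.7
tool_pos: [0.4804, 0.1776, 0.0485]
eef_rot: [-0.089, 0.996, 0.0, 0.0]
contact_force: [-1.1, -0.1, 5.8]
opening: 0.715
finger_force: 40.0
t 3.7 pos [0.4804 0.1776 0.0485] F [-1.1 -0.1  5.8] M [0.1  0.04 0.03] op 0.715 ff 40.0
now-axes shift mm [0.4 0.4 0.5] after turn [0.4 0.4 0.5] rotvec [ 0.0003  0.0008 -0.0006]
```

```bash
python3 -m inch '-1 0 0 -.002 0 0 0; -1 0 0 -.004 0 0 0; -1 0 0 -.006 0 0 0; -1 0 0 -.01 0 0 0; -1 0 0 -.015 0 0 0; -1 0 0 -.02 0 0 0; -1 0 0 -.025 0 0 0; -1 0 0 -.025 0 0 0; -1 0 0 -.02 0 0 0; -1 0 0 -.01 0 0 0; -1 0 0 0 0 0 0; -1 0 0 0 0 0 0;-1 0 0 0 0 0 0'
python3 - <<'E'
from h import *
go(.492,-.142,.19,92)
im=deck(.48,.178,.19,.205); save("w2",im)
E
```

```text
clock: 4.78
tool_pos: [0.4796, 0.1769, 0.1843]
eef_rot: [-0.089, 0.996, -0.0, -0.001]
contact_force: [-0.4, 0.0, -1.0]
opening: 0.714
finger_force: 40.0
t 4.78 pos [0.4796 0.1769 0.1843] F [-0.4  0.  -1. ] M [ 0.05 -0.02 -0.04] op 0.714 ff 40.0
now-axes shift mm [  44.6 -316.    -5.4] after turn [  -1.3 -319.1   -5.7] rotvec [-0.0008 -0.0018  0.1443]
[  172   207   292   141 29193] ((458.65301513671875, 173.6943359375), (49.185333251953125, 94.62470245361328), 9.825891494750977) 0.19867287623249336
```

View pics/w2.png

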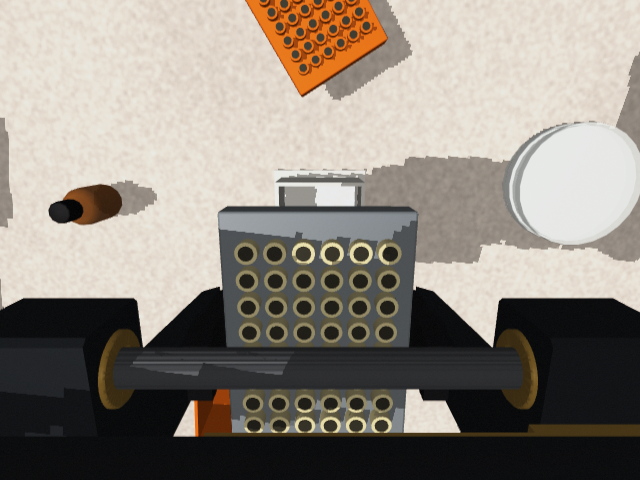

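The deck hangs level in the fingers, with its front edge at row 207, and the tray stayed put at (319,190). Next I go to a viewing station about 10 cm beyond the rack.

```bash
python3 -m inch '-1 0 0 0 0 0 .072; -1 0 0 0 0 0 .072; -1 -.005 -.0159 0 0 0 0; -1 -.0101 -.0319 0 0 0 0; -1 -.0101 -.0319 0 0 0 0; -1 -.0101 -.0319 0 0 0 0; -1 -.0101 -.0319 0 0 0 0; -1 -.0101 -.0319 0 0 0 0; -1 -.0101 -.0319 0 0 0 0; -1 -.0101 -.0319 0 0 0 0; -1 -.0101 -.0319 0 0 0 0; -1 -.0101 -.0319 0 0 0 0; -1 -.005 -.0159 0 0 0 0; -1 0 0 0 0 0 0; -1 0 0 0 0 0 0; -1 0 0 0 0 0 0; -1 0 0 0 0 0 0'
python3 - <<'E'
from h import *
go(.492,-.142,.185,92)
s=get_state(); im,w=cloud("wrist"); save("w3",im)
R=Ro.from_quat(s["eef_rot"]); t=(w-s["tool_pos"])@R.as_matrix()
np.savez("w3.npz",im=im,w=w,t=t)
print(camera_model("wrist"))
z=t[...,2]
m=(abs(t[...,2]+.009)<.008)&(abs(t[...,1])<.028)&(abs(t[...,0])<.06)
q=t[m]; print(m.sum(), q.min(0),q.max(0), np.median(q,0))
for lo,hi in((.05,.075),(.08,.12)):
    z=w[...,2];b=(z>lo)&(z<hi)&(abs(w[...,0]-.49)<.065)&(abs(w[...,1]+.142)<.06)
    p=w[b]*1000; print(b.sum(),cv2.minAreaRect(p[:,:2].astype(np.float32)),np.percentile(p[:,2],[5,50,95]))
E
```

```text
clock: 6.25
tool_pos: [0.5917, -0.1354, 0.1847]
eef_rot: [-0.019, 1.0, 0.001, -0.001]
contact_force: [1.0, 0.0, -0.8]
opening: 0.717
finger_force: 40.0
t 6.25 pos [ 0.5917 -0.1354  0.1847] F [ 1.   0.  -0.8] M [ 0.04 -0.   -0.02] op 0.717 ff 40.0
now-axes shift mm [99.9 -2.7 -0.2] after turn [99.9 -3.1 -0.3] rotvec [ 0.0016 -0.0013  0.0034]
{'intrinsics': array([[388.39068575,   0.        , 317.46696318],
       [  0.        , 388.39068575, 247.13958705],
       [  0.        ,   0.        ,   1.        ]]), 'view': array([[-0.03910509,  0.99923423,  0.00131908,  0.15802337],
       [ 0.966618  ,  0.03749405,  0.25346369, -0.58491245],
       [ 0.25322013,  0.01118677, -0.967344  ,  0.1779395 ],
       [ 0.        ,  0.        ,  0.        ,  1.        ]])}
16497 [-0.03814616 -0.02799982 -0.01699801] [ 0.04559059  0.02799868 -0.0022217 ] [ 0.02634399 -0.00013153 -0.01367725]
3509 ((486.71588134765625, -140.82862854003906), (86.38684844970703, 64.0014877319336), 2.242708921432495) [51.86453726 62.77617131 64.47997247]
698 ((535.7489624023438, -138.85479736328125), (9.982171058654785, 21.983993530273438), 2.16035795211792) [81.26999395 90.33332072 93.50174601]
```

View pics/w3.png

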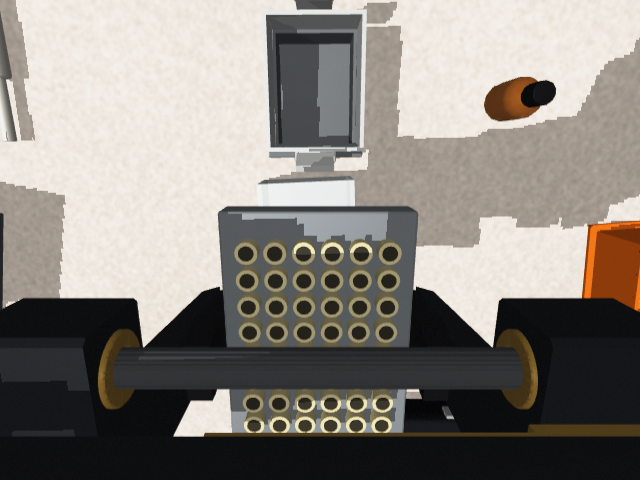

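The wrist view shows the held deck's front edge at row 207 and the rack rim from (267,12) to (367,150), with the near hook at (316,160) and the cover at (307,192). The arm is now settled, so I measure rim and deck in the tool frame of the same picture.

```bash
cat > m.py <<'E'
from h import *
def rack():
    s=get_state(); im,w=cloud("wrist")
    R=Ro.from_quat(s["eef_rot"]); t=(w-s["tool_pos"])@R.as_matrix()*1000
    # held deck
    m=(abs(t[...,2]+13.7)<2.5)&(t[...,0]>0)&(t[...,0]<60)&(abs(t[...,1])<40)
    q=t[m]; a=[q[abs(q[:,1]-y)<1.5][:,0].max() for y in range(-26,27,4)]
    e=np.array([[q[abs(q[:,0]-x)<1][:,1].min(),q[abs(q[:,0]-x)<1][:,1].max()] for x in range(15,42,4)])
    f=q[(q[:,0]>36)]; print("deck front",np.round(a,1),"sides",np.round(np.median(e,0),1),"z",np.median(f[:,2]))
    c=np.polyfit(range(-26,27,4),a,1);print("front slope",c)
    A=np.c_[f,]; 
    # rack
    c0=np.array([492.,-142.]); th=np.radians(2.2); W=w*1000; d=W[...,:2]-c0
    X=d[...,0]*np.cos(th)+d[...,1]*np.sin(th); Y=-d[...,0]*np.sin(th)+d[...,1]*np.cos(th); Z=W[...,2]
    b=(Z>45)&(Z<75)&(abs(X)<30)&(abs(Y)<36)
    h,ed=np.histogram(Z[b],bins=np.arange(45,75,1)); zr=ed[h.argmax()]+.5; print("Z hist",dict(zip(ed.astype(int),h)))
    k=abs(Z-zr)<1.8
    for sg in(-1,1):
        o=[];xs=np.arange(-30,31,5)
        for x in xs:
            g=k&(abs(X-x)<2.5)&(Y*sg>20)&(Y*sg<40); o.append([np.percentile(Y[g],3),np.percentile(Y[g],97)] if g.sum()>3 else [np.nan]*2)
        o=np.array(o);ok=~np.isnan(o[:,0]);print("long",sg,np.nanmedian(o,0),"slope",np.polyfit(xs[ok],o[ok].mean(1),1)[0])
        g=k&(X*sg>30)&(X*sg<46)&(abs(Y)>15)&(abs(Y)<26); print("short",sg,np.percentile(X[g],[3,50,97]) if g.sum() else None)
        g=(Z>78)&(Z<100)&(X*sg>35)&(X*sg<60)&(abs(Y)<20)
        if g.sum()>5: print("hook",sg,g.sum(),"Y",np.percentile(Y[g],[2,98]),"X",np.percentile(X[g],[2,50,98]),"Zmax",np.percentile(Z[g],97))
    return im
E
python3 - <<'E'
from m import *
rack(); go(.492,-.142,.185,92.2)
E
```

```text
deck front [45.4 45.4 45.4 45.5 45.4 45.4 45.4 45.4 45.5 45.5 45.4 45.4 45.5 45.4] sides [-31.5  32.2] z -13.543118781802594
front slope [5.27221340e-04 4.54309159e+01]
Z hist {np.int64(45): np.int64(33), np.int64(46): np.int64(30), np.int64(47): np.int64(40), np.int64(48): np.int64(30), np.int64(49): np.int64(21), np.int64(50): np.int64(40), np.int64(51): np.int64(35), np.int64(52): np.int64(34), np.int64(53): np.int64(35), np.int64(54): np.int64(34), np.int64(55): np.int64(32), np.int64(56): np.int64(35), np.int64(57): np.int64(49), np.int64(58): np.int64(41), np.int64(59): np.int64(34), np.int64(60): np.int64(36), np.int64(61): np.int64(48), np.int64(62): np.int64(221), np.int64(63): np.int64(459), np.int64(64): np.int64(192), np.int64(65): np.int64(10), np.int64(66): np.int64(0), np.int64(67): np.int64(0), np.int64(68): np.int64(0), np.int64(69): np.int64(0), np.int64(70): np.int64(0), np.int64(71): np.int64(0), np.int64(72): np.int64(0), np.int64(73): np.int64(0)}
long -1 [-29.63173112 -27.20802093] slope 0.0060581850526195
short -1 [-42.59396531 -41.32451101 -39.99073965]
hook -1 6 Y [-2.086275    6.85302384] X [-43.00903215 -42.97882329 -42.79854808] Zmax 78.77345652420983
long 1 [29.79548029 32.06829128] slope 0.005244217887148771
short 1 [35.63025165 36.88194785 38.15191619]
hook 1 713 Y [-9.11061528 11.96245124] X [39.06553954 43.97647832 48.97927219] Zmax 93.80510710825547
t 6.35 pos [ 0.592  -0.1359  0.1851] F [ 0.2  0.6 -0.9] M [ 0.04 -0.04 -0.02] op 0.717 ff 40.0
now-axes shift mm [100.2  -2.3   0.2] after turn [ 1.002e+02 -2.300e+00  1.000e-01] rotvec [ 0.0008 -0.0005 -0.0005]
```

```bash
python3 -c "
from h import *
go(.4912,-.1412,.120,92.5)"
```

```text
t 6.35 pos [ 0.592  -0.1359  0.1851] F [ 0.2  0.6 -0.9] M [ 0.04 -0.04 -0.02] op 0.717 ff 40.0
now-axes shift mm [100.9  -1.5  65.2] after turn [100.9  -0.9  65.1] rotvec [ 0.0008 -0.0005 -0.0057]
```

```bash
python3 -m inch '-1 0 0 0 0 0 -.006; -1 .01 0 0 0 0 0; -1 .02 -.0003 0 0 0 0; -1 .025 -.0003 0 0 0 0; -1 .025 -.0003 0 0 0 0; -1 .012 0 0 0 0 0; -1 .0089 0 0 0 0 0; -1 0 0 0 0 0 0; -1 0 0 0 0 0 0; -1 0 0 0 0 0 0; -1 0 0 0 0 0 0; -1 0 0 0 0 0 0; -1 0 0 0 0 0 0'
python3 -c "
from h import *
go(.4912,-.1412,.120,92.5)"
```

```text
clock: 7.43
tool_pos: [0.4921, -0.1426, 0.1851]
eef_rot: [-0.021, 1.0, 0.0, 0.0]
contact_force: [-0.1, -0.3, -0.6]
opening: 0.716
finger_force: 40.0
t 7.43 pos [ 0.4921 -0.1426  0.1851] F [-0.1 -0.3 -0.6] M [ 0.05 -0.02  0.  ] op 0.716 ff 40.0
now-axes shift mm [ 0.8  1.4 65.1] after turn [ 0.8  1.4 65.1] rotvec [ 0.0003  0.0005 -0.0022]
```

Fine correction, then down to just above the hooks.

```bash
python3 -m inch '-1 .0008 .0014 0 0 0 -.002; -1 0 0 .01 0 0 0; -1 0 0 .015 0 0 0; -1 0 0 .015 0 0 0; -1 0 0 .015 0 0 0; -1 0 0 .01 0 0 0; -1 0 0 0 0 0 0; -1 0 0 0 0 0 0; -1 0 0 0 0 0 0; -1 0 0 0 0 0 0'
python3 -c "
from h import *
go(.4912,-.1412,.090,92.5)"
```

```text
clock: 8.27
tool_pos: [0.4912, -0.1415, 0.1209]
eef_rot: [-0.022, 1.0, -0.0, 0.001]
contact_force: [-0.7, 0.5, -1.0]
opening: 0.719
finger_force: 40.0
t 8.27 pos [ 0.4912 -0.1415  0.1209] F [-0.7  0.5 -1. ] M [ 0.01  0.03 -0.05] op 0.719 ff 40.0
now-axes shift mm [ 0.   0.3 30.9] after turn [-0.   0.3 30.9] rotvec [-0.0002  0.0015 -0.0004]
```

```bash
python3 -m inch '-1 0 .0003 .005 0 0 0; -1 0 0 .005 0 0 0; -1 0 0 .005 0 0 0; -1 0 0 .004 0 0 0; -1 0 0 .004 0 0 0; -1 0 0 0 0 0 0; -1 0 0 0 0 0 0'; python3 -m inch '-1 0 0 .004 0 0 0; -1 0 0 .003 0 0 0; -1 0 0 0 0 0 0; -1 0 0 0 0 0 0; -1 0 0 0 0 0 0' 
python3 - <<'E'
from h import *
go(.4912,-.1412,.0618,92.5)
im,w=cloud("scene"); np.savez("scene2.npz",im=im,w=w); save("s2",cv2.resize(im[200:300,200:310],None,fx=5.4,fy=5.4,interpolation=cv2.INTER_CUBIC))
E
```

```text
clock: 8.85
tool_pos: [0.4904, -0.1411, 0.0969]
eef_rot: [-0.022, 1.0, 0.0, -0.0]
contact_force: [0.5, 1.3, -1.1]
opening: 0.717
finger_force: 40.0
clock: 9.27
tool_pos: [0.4906, -0.1411, 0.0902]
eef_rot: [-0.022, 1.0, 0.0, 0.0]
contact_force: [0.3, 0.4, -1.4]
opening: 0.715
finger_force: 40.0
t 9.27 pos [ 0.4906 -0.1411  0.0902] F [ 0.3  0.4 -1.4] M [ 0.03 -0.   -0.03] op 0.715 ff 40.0
now-axes shift mm [-0.6 -0.1 28.4] after turn [-0.6 -0.1 28.4] rotvec [ 0.0001  0.0001 -0.0004]
```

View pics/s2.png

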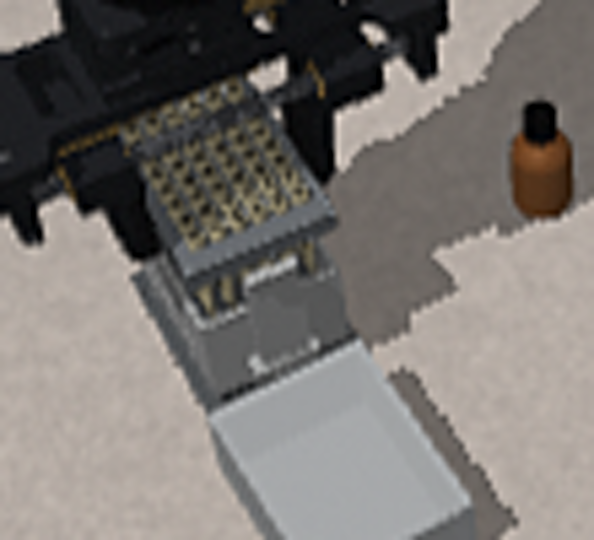

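The tips are inside the sleeve, the deck is square above it at crop (240,190), and nothing is touching. Now pressing in small steps while reading the force.

```bash
python3 -m inch '-1 -.0005 0 .002 0 0 0; -1 0 0 .002 0 0 0; -1 0 0 0 0 0 0'; for i in 1; do python3 -m inch '-1 0 0 .0015 0 0 0; -1 0 0 0 0 0 0'; python3 -m inch '-1 0 0 .0015 0 0 0; -1 0 0 0 0 0 0';  python3 -m inch '-1 0 0 .0015 0 0 0; -1 0 0 0 0 0 0'; python3 -m inch '-1 0 0 .0015 0 0 0; -1 0 0 0 0 0 0';done | grep -E "pos|force"
```

```text
clock: 9.57
tool_pos: [0.491, -0.141, 0.0859]
eef_rot: [-0.022, 1.0, 0.0, -0.0]
contact_force: [0.3, -0.7, -0.8]
opening: 0.721
finger_force: 40.0
tool_pos: [0.491, -0.1411, 0.0845]
contact_force: [0.2, -1.0, 0.0]
finger_force: 40.0
tool_pos: [0.491, -0.1411, 0.0831]
contact_force: [-0.4, 0.3, -0.5]
finger_force: 40.0
tool_pos: [0.4911, -0.1411, 0.0816]
contact_force: [-0.2, -0.2, 0.5]
finger_force: 40.0
tool_pos: [0.4912, -0.1411, 0.0802]
contact_force: [-0.4, -0.3, 1.7]
finger_force: 40.0
```

```bash
(python3 -m inch '-1 0 0 .0015 0 0 0; -1 0 0 0 0 0 0'; python3 -m inch '-1 0 0 .0015 0 0 0; -1 0 0 0 0 0 0';  python3 -m inch '-1 0 0 .0015 0 0 0; -1 0 0 0 0 0 0'; python3 -m inch '-1 0 0 .0015 0 0 0; -1 0 0 0 0 0 0') | grep -E "pos|force"; python3 -c "
from h import *
go(.4912,-.1412,.0605,92.5)"
```

```text
tool_pos: [0.4912, -0.1411, 0.0788]
contact_force: [-0.2, -0.6, 3.1]
finger_force: 40.0
tool_pos: [0.4913, -0.1411, 0.0772]
contact_force: [-0.7, -0.1, 0.4]
finger_force: 40.0
tool_pos: [0.4909, -0.141, 0.0753]
contact_force: [0.6, 0.1, -3.3]
finger_force: 40.0
tool_pos: [0.4908, -0.141, 0.0737]
contact_force: [0.2, 0.6, -2.2]
finger_force: 40.0
t 10.9 pos [ 0.4908 -0.141   0.0737] F [ 0.2  0.6 -2.2] M [ 0.03  0.01 -0.06] op 0.718 ff 40.0
now-axes shift mm [-0.4 -0.2 13.2] after turn [-0.4 -0.2 13.2] rotvec [ 0.0003 -0.0008 -0.0004]
```

The force stayed lower than expected and then fell, so I check from near before going on.

```bash
python3 - <<'E'
from m import *
s=get_state(); im,w=cloud("wrist"); print(s["tool_pos"],s["contact_force"])
R=Ro.from_quat(s["eef_rot"]); t=(w-s["tool_pos"])@R.as_matrix()*1000
m=(t[...,2]<-8)&(t[...,2]>-17)&(t[...,0]>0)&(t[...,0]<50)&(abs(t[...,1])<33)
q=t[m]; f=q[(q[:,0]>37)&(abs(q[:,1])<28)]; print("top z tool",np.median(f[:,2]), "front",q[:,0].max()); 
A=np.c_[f[:,:2],np.ones(len(f))]; print(np.linalg.lstsq(A,f[:,2],rcond=None)[0])
W=w*1000; a=(W[...,2]>25)&(W[...,2]<110)&(W[...,0]<460)&(W[...,0]>425)&(abs(W[...,1]+143)<36)
for lo in range(25,110,5):
    g=a&(W[...,2]>=lo)&(W[...,2]<lo+5)
    if g.sum()>5: print(lo,g.sum(),np.round(np.percentile(W[g][:,:2],[2,98],axis=0).ravel(),1))
im2,w2=cloud("scene"); a=cv2.resize(im2[200:300,190:310],(600,500),interpolation=cv2.INTER_CUBIC)
b=cv2.resize(im[120:420,180:480],(500,500))[:, :] ; save("s3",cv2.resize(np.hstack([a,b]),(800,364)))
E
```

```text
[ 0.49082616 -0.14101512  0.07372491] [ 0.21015631  0.64155854 -2.23052184]
top z tool -13.48817252061665 front 49.96402259046718
[ 2.13065130e-01  4.48394554e-04 -2.21449143e+01]
25 104 [ 447.7 -172.9  450.4 -112.1]
30 76 [ 447.7 -172.4  450.4 -112.1]
35 133 [ 447.7 -172.7  450.5 -112.1]
40 113 [ 447.7 -172.4  450.4 -111.9]
45 130 [ 447.7 -172.6  450.4 -112.5]
50 139 [ 447.7 -172.3  450.3 -112.3]
75 211 [ 444.4 -173.1  446.9 -112.4]
80 929 [ 442.4 -171.5  446.8 -114. ]
85 7711 [ 440.4 -172.8  459.1 -111.7]
90 3552 [ 434.4 -166.   459.8 -117.8]
```

View pics/s3.png

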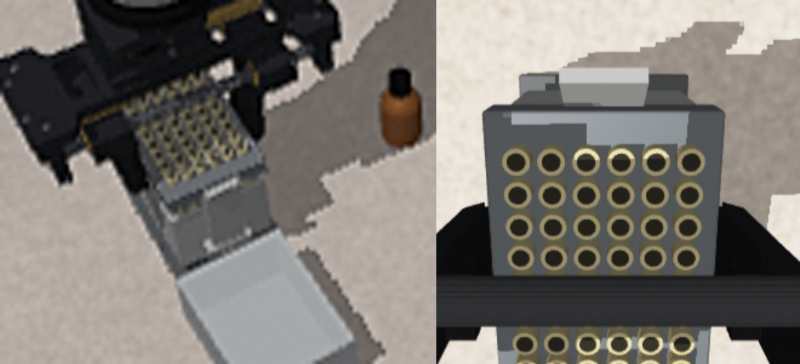

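The scene half shows the deck level between the hooks. The wrist half shows the front hook just beyond the deck's front edge, at (603,85). The deck hasn't slipped in the fingers (top still at tool z -13.5) and is past the slope, so I carry on.

```bash
(python3 -m inch '-1 0 0 .0015 0 0 0; -1 0 0 .0015 0 0 0'; python3 -m inch '-1 0 0 .0015 0 0 0; -1 0 0 .0015 0 0 0';python3 -m inch '-1 0 0 .001 0 0 0; -1 0 0 .001 0 0 0'; python3 -m inch '-1 0 0 0 0 0 0') | grep -E "pos|_force: \["; python3 -c "
from h import *
go(.4912,-.1412,.0605,92.5)"
```

```text
tool_pos: [0.4911, -0.1411, 0.0713]
contact_force: [-0.9, -0.2, 2.5]
tool_pos: [0.4911, -0.1411, 0.0682]
contact_force: [-0.9, -0.1, 2.2]
tool_pos: [0.4911, -0.1411, 0.0661]
contact_force: [-1.7, -1.1, 3.2]
tool_pos: [0.491, -0.1411, 0.066]
contact_force: [-0.5, -1.3, -0.2]
t 11.58 pos [ 0.491  -0.1411  0.066 ] F [-0.5 -1.3 -0.2] M [ 0.03  0.1  -0.01] op 0.718 ff 40.0
now-axes shift mm [-0.2 -0.1  5.5] after turn [-0.2 -0.1  5.5] rotvec [ 0.     -0.0002 -0.0004]
```

```bash
(python3 -m inch '-1 0 0 .001 0 0 0; -1 0 0 .001 0 0 0'; python3 -m inch '-1 0 0 .0007 0 0 0';python3 -m inch '-1 0 0 .0007 0 0 0';python3 -m inch '-1 0 0 0 0 0 0') | grep -E "pos|_force: \["
```

```text
tool_pos: [0.4911, -0.1411, 0.0642]
contact_force: [-0.3, -0.3, 2.1]
tool_pos: [0.4911, -0.1411, 0.0634]
contact_force: [0.1, 0.6, 2.8]
tool_pos: [0.4909, -0.1411, 0.0625]
contact_force: [-0.0, 0.4, -0.7]
tool_pos: [0.4911, -0.141, 0.0625]
contact_force: [0.1, 0.8, -0.5]
```

```bash
(python3 -m inch '-1 0 0 .0005 0 0 0'; python3 -m inch '-1 0 0 .0004 0 0 0') | grep -E "pos|_force: \["
```

```text
tool_pos: [0.4913, -0.141, 0.0621]
contact_force: [0.3, -0.1, -0.3]
tool_pos: [0.4913, -0.141, 0.0618]
contact_force: [-0.9, -0.2, 4.3]
```

```bash
(python3 -m inch '-1 0 0 0 0 0 0'; python3 -m inch '-1 0 0 .0004 0 0 0'; python3 -m inch '-1 0 0 0 0 0 0') | grep -E "pos|_force: \["
```

```text
tool_pos: [0.4912, -0.141, 0.0618]
contact_force: [-0.0, 0.3, -1.2]
tool_pos: [0.4912, -0.141, 0.0617]
contact_force: [-1.0, -0.6, 8.0]
tool_pos: [0.4912, -0.141, 0.0617]
contact_force: [0.1, 0.5, 3.2]
```

Hard stop: 8 N with no further travel, so it is home. Releasing and retreating upward.

```bash
python3 -m inch '-1 0 0 -.0003 0 0 0; 1 0 0 0 0 0 0; 1 0 0 0 0 0 0; 1 0 0 0 0 0 0; 1 0 0 0 0 0 0; 1 0 0 0 0 0 0; 1 0 0 0 0 0 0; 1 0 0 0 0 0 0'; python3 -m inch '1 0 0 -.01 0 0 0; 1 0 0 -.02 0 0 0; 1 0 0 -.03 0 0 0; 1 0 0 -.03 0 0 0; 1 0 0 -.03 0 0 0; 1 0 0 -.02 0 0 0; 1 -.02 0 0 0 0 0; 1 -.03 0 0 0 0 0; 1 -.02 0 0 0 0 0; 1 0 0 0 0 0 0; 1 0 0 0 0 0 0; 1 0 0 0 0 0 0; 1 0 0 0 0 0 0'
python3 - <<'E'
from h import *
im,w=cloud("wrist"); W=w*1000
c0=np.array([489.75,-140.9]); th=np.radians(2.5); d=W[...,:2]-c0
X=d[...,0]*np.cos(th)+d[...,1]*np.sin(th); Y=-d[...,0]*np.sin(th)+d[...,1]*np.cos(th); Z=W[...,2]
m=(abs(Z-75.5)<4)&(abs(X)<50)&(abs(Y)<40); q=np.c_[X[m],Y[m]].astype(np.float32); print("deck",cv2.minAreaRect(q))
ed=((abs(Y)>27.5)|(abs(X)>37))&m&(abs(Y)<31)&(abs(X)<43)&(~((abs(Y)<13)&(abs(X)>36))); print("fit z",np.linalg.lstsq(np.c_[X[ed],Y[ed],np.ones(ed.sum())],Z[ed],rcond=None)[0])
for sg in(-1,1):
    g=(Z>88.5)&(Z<100)&(X*sg>35)&(X*sg<60)&(abs(Y)<14); print("hook",sg,g.sum(),np.percentile(X[g],[2,50,98]),np.percentile(Z[g],[50,97]))
ys,xs=np.where(m); print(xs.min(),xs.max(),ys.min(),ys.max())
a=max(ys.min()-30,0); save("w4",cv2.resize(im[a:ys.max()+30,xs.min()-50:xs.max()+50],None,fx=2.4,fy=2.4,interpolation=cv2.INTER_CUBIC))
E
```

```text
clock: 13.08
tool_pos: [0.4911, -0.1411, 0.0618]
eef_rot: [-0.022, 1.0, 0.0, 0.0]
contact_force: [-0.2, -0.6, 0.7]
opening: 1.0
finger_force: 0.0
clock: 14.17
tool_pos: [0.5596, -0.1383, 0.2019]
eef_rot: [-0.022, 1.0, -0.0, -0.001]
contact_force: [-1.2, 0.1, -0.7]
opening: 1.0
finger_force: 0.0
deck ((-0.0106658935546875, 0.10770416259765625), (64.1917724609375, 87.21826934814453), 89.95719909667969)
fit z [-5.12246039e-04 -9.20602995e-04  7.54456476e+01]
hook -1 465 [-49.89278669 -46.63389244 -44.07506817] [92.11746823 94.21686835]
hook 1 369 [46.57674155 49.15125567 52.75511329] [91.99723197 93.98352986]
267 369 66 205
```

View pics/w4.png

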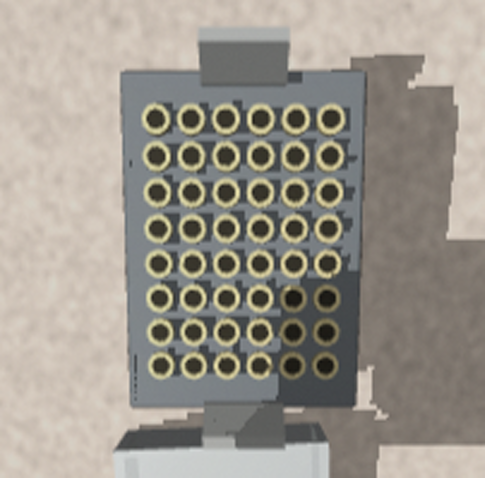

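```bash
python3 - <<'E'
from h import *
c0=np.array([489.75,-140.9]); th=np.radians(2.5)
im,w=cloud("wrist")
for n,w in(("before",np.load("w3.npz")["w"]),("now",w)):
    W=w*1000;d=W[...,:2]-c0
    X=d[...,0]*np.cos(th)+d[...,1]*np.sin(th); Y=-d[...,0]*np.sin(th)+d[...,1]*np.cos(th); Z=W[...,2]
    for sg in(-1,1):
      for lo,hi in((88,91),(92.5,95)):
        g=(Z>lo)&(Z<hi)&(X*sg>35)&(X*sg<60)&(abs(Y)<14)
        if g.sum()>3: print(n,sg,lo,g.sum(),np.round(np.percentile(X[g],[2,50,98]),1))
    e=(abs(X)<60)&(abs(Y)<9)&(Z>93); print(n,X[e&(X>0)].max() if (e&(X>0)).any() else None)
E
```

```text
before 1 88 107 [44.9 46.  49.7]
before 1 92.5 160 [47.  48.6 50.9]
before 59.996783891331766
now -1 88 164 [-50.4 -44.8 -43.4]
now -1 92.5 168 [-49.4 -47.2 -45.8]
now 1 88 113 [46.1 47.3 48.5]
now 1 92.5 127 [48.1 49.9 52. ]
now 53.39196943011221
```

The deck lies level with its top at 75.4 mm, which is the rim plus 12 mm. The hook-to-hook distance matches the rest value, so both hooks have clicked. The robot is clear of everything, so I hand in.

```bash
python3 -c "
from plant import r
print(r.finish_job())"
```

```text
the job is handed in; nothing more can be done
None
```

The refill deck is seated on the rack, level and fully home with both hooks clicked at rest by camera measurement, pressed at no more than about 8 N in the readings, and handed in at about 14 s with the gripper clear.

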